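# Close up the book rack and clamp its bookend

## Task

The four books on the desk rack stand loosely, with gaps between them. Free the clamp knob of the sliding bookend (counter-clockwise), slide the bookend up until it holds all four books snug and upright against the fixed end, and tighten the knob again firmly so that the bookend stays put. Do not knock any book over, and leave the mug, tape dispenser and stapler alone.

Things in the scene. Friction and masses are not known exactly. Their poses are not given: they have to be found in the camera images.
- rack: Desktop book rack, fixed to the desk: a wooden board 150 mm deep (x) x 440 mm long (y) x 18 mm thick with a fixed upright wooden end at its +y end. Origin: centre of the board's underside (on the desk). Axes: y along the rack, from the sliding bookend towards the fixed end; x across the rack; z up. The books stand on the board, 18 mm above the desk.
- rack_stop (a point): Middle of the foot of the fixed end's inner face, on the board's top: 200 mm in +y of the rack's origin. The fixed end is 130 mm wide (x), 125 mm high above the board and 14 mm thick.
- carriage (a joint): Position of the sliding steel bookend along the rack, m. 0 = end of travel away from the fixed end (its pressing face then lies 260 mm from the fixed end's inner face); it grows as the bookend slides in the rack's +y, up to 0.17. The gap between the two faces is 0.260 minus this value. Freed, the bookend slides with about 1.5 N, plus the friction of the books it pushes (about 3 to 8 N for all four); clamped, it holds against 25 N and more.
- carriage_face (a point): Middle of the lower edge of the bookend's pressing face (looks to the rack's +y), at the height of the board's top; same axes as the rack. The steel plate is 110 mm wide (x), 8 mm thick, its top 113 mm above the board. Behind it (-y) lies a steel foot 70 mm wide, 145 mm long, top 13 mm above the board, which carries the clamp knob; between plate and knob two small gussets within 35 mm of the plate.
- clamp (a joint): Angle of the clamp knob, rad, 0 to 1.5 (stops at both ends). It grows turning clockwise seen from above, which tightens. At 0 the bar of the knob lies along the rack's x (across the rack), loose; at 1.5 almost along the rack's y, tight. Below 0.6 the bookend is free; it starts to drag about 0.8 and is held firmly from 1.1 up. Turning takes about 0.1 N m when loose and up to about 0.15 N m when tight; the knob stays where it is left.
- clamp_grip (a point): Point on the knob's vertical turning axis at the height to grip it. The knob is a black upright bar 52 mm long (along this point's x), 14 mm thick (y), 32 mm high: from 28 mm to 60 mm above the board's top; this point is 50 mm above the board's top (68 mm above the desk), 110 mm behind (-y of) the bookend's pressing face. Below the bar a collar of 13 mm radius. Gripped firmly it can also be used to slide the bookend.
- book_a: Loose pocket book standing upright on the rack, spine towards the rack's -x: 22 mm thick (its y), 106 mm deep (x), 148 mm tall (z); origin at the centre of its lower end. The four books (22, 26, 30 and 36 mm, together 114 mm) stand in any order, with gaps.
- book_b: Loose pocket book standing upright on the rack, spine towards the rack's -x: 26 mm thick (its y), 106 mm deep (x), 148 mm tall (z); origin at the centre of its lower end. The four books (22, 26, 30 and 36 mm, together 114 mm) stand in any order, with gaps.
- book_c: Loose pocket book standing upright on the rack, spine towards the rack's -x: 30 mm thick (its y), 106 mm deep (x), 148 mm tall (z); origin at the centre of its lower end. The four books (22, 26, 30 and 36 mm, together 114 mm) stand in any order, with gaps.
- book_d: Loose pocket book standing upright on the rack, spine towards the rack's -x: 36 mm thick (its y), 106 mm deep (x), 148 mm tall (z); origin at the centre of its lower end. The four books (22, 26, 30 and 36 mm, together 114 mm) stand in any order, with gaps.
- mug: White mug, 80 mm across, 90 mm tall, origin at the centre of its foot. Bystander.
- tape_dispenser: Grey desk tape dispenser, 130 x 50 x 76 mm, origin at the centre of its underside. Bystander.
- stapler: Dark stapler, 125 x 36 x 48 mm, origin at the centre of its underside. Bystander.
Not all that is in view belongs to the job. Leave any yellow look-alike of the book_c alone.

How it is judged:
On the way, in this order (a step that is already met when the one before it is completed fails the run):
1. the clamp knob is freed (value of joint clamp below 0.6 rad), for 0.2 s.
2. the bookend has closed up the row of books (value of joint carriage above 0.14 m), for 0.2 s.
At the end, for the whole second after the job is handed in: The four books have at most 6 mm of play in all (carriage above 0.140 m), the knob is tightened past 1.1 rad, the bookend is still, and all four books stand on the board against the fixed end, upright within 0.07 rad, within 35 mm of the rack's middle line, at rest (value of joint carriage above 0.14 m and value of joint clamp above 1.1 rad and velocity of joint carriage between -0.005 and 0.005 m/s and angle between each of book_a, book_b, book_c, book_d's own z axis and vertical below 0.07 rad and z of each of book_a, book_b, book_c, book_d in the frame of rack below 0.024 m and x of book_a in the frame of rack between -0.035 and 0.035 m and y of each of book_a, book_b, book_c, book_d in the frame of rack above 0.08 m and linear speed of each of book_a, book_b, book_c, book_d below 0.02 m/s and x of book_b in the frame of rack between -0.035 and 0.035 m and x of book_c in the frame of rack between -0.035 and 0.035 m and x of book_d in the frame of rack between -0.035 and 0.035 m); the robot touches nothing.
It fails at once if a book is knocked over or off the rack (angle between any of book_a, book_b, book_c, book_d's own z axis and vertical above 0.7 rad or height (world z) of any of book_a, book_b, book_c, book_d below 0.008 m).
It fails at once if a bystander is moved by more than 20 mm (distance of any of mug, tape_dispenser, stapler from where it was at the start of the episode above 0.02 m).
It also fails if it takes over 45 s, if anything falls off the work surface, if the arm or the gripper's body presses on something with over 40 N, if the wrist force passes 120 N, or if a joint passes its speed limit or range.

## Robot

A 6-joint arm with a two-finger parallel gripper is mounted at the origin on the work surface. World frame = base frame: x ahead of the robot, y to its left, z up, the work surface at z = 0. Lengths are in m, angles in rad, forces in N, time in s.
With the tool pointing down it reaches from about 0.3 to 0.775 m from the base axis. Payload 14.6 kg.
Tool frame: the origin (TCP) lies midway between the tips of the shut fingers; the grasp point (between the pads) lies 19 mm behind it (grasp_offset is the distance from the TCP to the grasp point, in m); z points along the fingers, y is the line along which they close (so a half turn about z gives the same grasp; the last joint's range is limited). The gripper opens to 94 mm and grips with 3 to 60 N. Pads are 16 mm wide; open, the fingers measure 119 mm over their backs; the gripper's body (75 mm by 177 mm) begins 78 mm behind the grasp point.
Start: joints at [1.218, 0.3, 1.521, -0, 1.321, -0.067], TCP at [0.155, 0.528, 0.205] pointing down, gripper open.
Joint ranges: [-3.03, 3.03], [-0.79, 2.21], [0.23, 2.52], [-1.04, 4.18], [0, 3.07], [-2.55, 2.55]. Speed limits (rad/s): [2.22, 2.22, 2.57, 3.14, 3.14, 3.14].

## Interface

Orientations are given as [roll, pitch, yaw] about the fixed x, y, z axes, in that order (R = Rz(yaw) Ry(pitch) Rx(roll)).
In Python, from station import * gives the robot as it stands. The module is installed in compiled form; this text tells all that it offers.
- The arm moves only by the tool send_rows, never from a script. Its argument "rows" is a list of rows, each an object of numbers: "dx", "dy", "dz": the shift along the tool's x, y, z in mm; "roll": the turn about the tool's z in degrees; "jaw": the closure, from -1 (fully open) to 1 (shut). In form: [{"dx": .., "dy": .., "dz": .., "roll": .., "jaw": ..}, ...]. A call has 1 to 12 rows; each row shifts and turns the commanded pose from where the row before left it, along the tool's axes as they then stand; what a row does not reach is not made up. A row lasts 1/12 s, in which the tool goes at most 41.7 mm and 7.16 degrees, less where a joint would pass 70% of its speed; a pose out of reach is approached as far as the arm can. A call is refused whole if a number of a shift passes 41.7 or a number of a turn 7.16, either way. A call with a gripper value outside its range is refused whole. The fingers move at their own pace and stop on an object; "force" is the grip in N (left out, the last holds). Time passes only in rows, so rows that do not move let the fingers close. It gives the time, the measured TCP pose, the force, the opening and the grip force at its end, in the units of the state.
- get_obs(): the state, without advancing time (a new reading comes with each control period).
- camera(name): name is "scene" or "side" or "wrist"; returns a dict with "frame" (384x512x3 uint8, red, green, blue), "z_map" (384x512 float32, m along the optical axis (not along the pixel's ray), 0 where there is no reading), "camera_matrix" (3x3 intrinsics, pixels), "rvec" (rotation vector, rad) and "tvec" (3), from world to camera coordinates, as OpenCV has them. Camera axes: x right, y down, z forward; pixel columns grow to the right and rows downward; lengths in m; the calibration is good to about 2 mm. The wrist camera is an equidistant fisheye: a pixel r from the principal point sees the ray r / f radians off the axis. A picture is of the moment at which its call begins.
- hand_in(): hands the job in; it is judged then, once.
The state is a dict: "time_s": time; "qpos": joint angles; "joint_vel": joint speeds; "tau": joint torques, N m; "ee_pos": TCP position; "eef_rot": TCP orientation; "force": force on the tool from outside, world axes, zero at the start; "moment": the same for the moment, N m; "grip_width": finger opening in m; "grip_force": force on a finger pad.
Only numpy, scipy, OpenCV 4.12 (cv2) and the standard library are available. Lean on these libraries where they do the work, as an engineer would, in place of code of your own. Each camera call takes 0.05 s, during which the arm holds its last target. There are 200 camera calls.

## Working session

There is one attempt and no reset: what is moved stays moved. The work goes in short steps, Python scripts to look and compute and a tool call to move; the robot and the scene stay as the last step left them, time stands still between calls to the robot, and variables do not carry over. Pictures are saved under pics/ and viewed, at most 10 in all, crops included, and the job is handed in when it is done.

Besides the shell and the picture viewer there is one more tool, called after ">>>" by a JSON object that holds its "op" and its "data". send_rows: Moves the arm, as the interface text tells. Its arguments: {"type":"object","properties":{"rows":{"type":"array"},"force":{"type":"number"}},"required":["rows"]}

```bash
mkdir -p pics
cat > h.py <<'E'
from station import *
import numpy as np, cv2
def world(c):
    K=c["camera_matrix"];R=cv2.Rodrigues(np.array(c["rvec"]))[0];t=np.array(c["tvec"]).reshape(3)
    z=c["z_map"];v,u=np.mgrid[0:z.shape[0],0:z.shape[1]]
    P=np.stack([(u-K[0,2])/K[0,0]*z,(v-K[1,2])/K[1,1]*z,z],-1)
    W=(P-t)@R; W[z==0]=np.nan
    return W
def save(n,c): cv2.imwrite(n,c["frame"][...,::-1])
E
python3 - <<'E'
from h import *
o=get_obs();print(o)
for n in("scene","side"):
    c=camera(n);np.savez(n+".npz",**c);save(f"pics/{n}0.png",c)
E
```

```text
{'time_s': 0.0, 'qpos': array([ 1.21838424e+00,  3.00468937e-01,  1.52158566e+00, -4.88147460e-06,
        1.32069413e+00, -6.65964115e-02]), 'joint_vel': array([-0.00052364, -0.00055264, -0.00096698, -0.00063493,  0.00049715,
       -0.00012677]), 'tau': array([ 7.18983938e-04, -5.31808376e+01, -3.52740490e+01,  7.08535127e-02,
        2.45311571e-02, -8.36211211e-05]), 'ee_pos': array([0.15497805, 0.52743905, 0.20488558]), 'eef_rot': array([-3.14043883e+00, -7.22157091e-05,  2.85577815e+00]), 'force': array([-0.0607978 ,  0.13860612,  0.24036713]), 'moment': array([-0.0144358 ,  0.01956084, -0.00075662]), 'grip_force': 0.0, 'grip_width': 0.09425397003329118}
```

View pics/scene0.png

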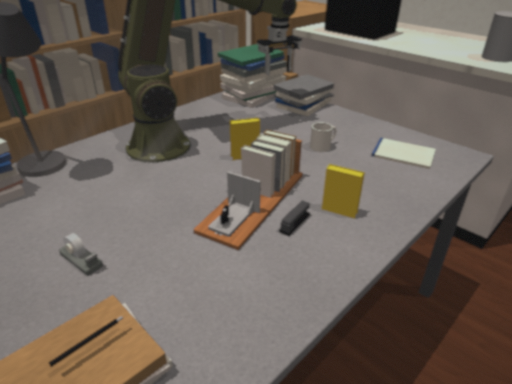

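View pics/side0.png

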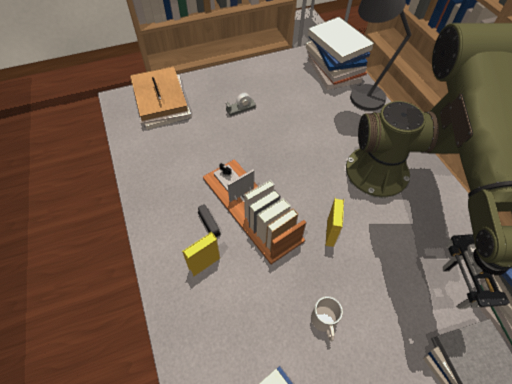

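The scene view shows the bookend plate near (243,188), the knob near (225,213) and the rack board from (215,240) to (295,140). The side view shows the knob near (225,170), the fixed end near (290,240), and two yellow look-alike books off the rack.

Run:
```python
from h import *
for n in("scene","side"):
    c=dict(np.load(n+".npz"));W=world(c);f=c["frame"].astype(int);h=cv2.cvtColor(c["frame"],cv2.COLOR_RGB2HSV)
    roi=np.zeros(W.shape[:2],bool)
    if n=="scene": roi[125:250,190:305]=1
    else: roi[155:265,200:310]=1
    z=W[...,2]
    org=roi&(h[...,1]>150)&(h[...,0]<14)
    b=org&(z>0.012)&(z<0.024); 
    p=W[b][:,:2].astype(np.float32)
    r=cv2.minAreaRect(p);print(n,"board",b.sum(),r,cv2.boxPoints(r).tolist(), np.nanmedian(z[b]))
    t=org&(z>0.13);print("stop top",t.sum(),W[t].mean(0), cv2.minAreaRect(W[t][:,:2].astype(np.float32)))
    k=roi&(z>0.055)&(z<0.09)&(f.max(-1)<60)
    print("knob",k.sum(),W[k].mean(0) if k.any() else 0); 
    # steel plate top
    s=roi&(z>0.12)&(z<0.136)&(h[...,1]<60);print("plate",s.sum(),cv2.minAreaRect(W[s][:,:2].astype(np.float32)))
    s=roi&(z>0.155)&(z<0.18);print("books",s.sum(),cv2.minAreaRect(W[s][:,:2].astype(np.float32)),np.nanmax(z[roi]))
    x0,y0,x1,y1=(195,160,275,235) if n=="scene" else (200,150,280,210)
    cv2.imwrite(f"pics/{n}crop.png",cv2.resize(c["frame"][y0:y1,x0:x1,::-1],None,fx=8,fy=8,interpolation=cv2.INTER_CUBIC))
```

```text
scene board 882 ((0.5413444638252258, -0.037107810378074646), (0.14177274703979492, 0.39081722497940063), 15.03361701965332) [[0.4221980571746826, 0.13322579860687256], [0.5235704183578491, -0.2442152500152588], [0.660490870475769, -0.20744141936302185], [0.5591185092926025, 0.1699996292591095]] 0.01794390439174849
stop top 1 [0.53418484 0.19731338 0.13804552] ((0.5341848134994507, 0.19731338322162628), (0.0, 0.0), 0.0)
knob 69 [ 0.58006014 -0.14621192  0.068146  ]
plate 384 ((0.5195972323417664, 0.02603500336408615), (0.11693102866411209, 0.21765653789043427), 15.184768676757812)
books 910 ((0.5016116499900818, 0.08990000188350677), (0.11669323593378067, 0.16775603592395782), 14.707486152648926) 0.16877322039659254
side board 1118 ((0.5323116779327393, -0.008145824074745178), (0.14799396693706512, 0.43988683819770813), 14.490782737731934) [[0.40563350915908813, 0.1862848997116089], [0.5157038569450378, -0.23960822820663452], [0.6589898467063904, -0.20257654786109924], [0.5489194989204407, 0.22331658005714417]] 0.01716743266739095
stop top 195 [0.48263529 0.19435422 0.14067566] ((0.47913476824760437, 0.19146355986595154), (0.12562260031700134, 0.01648072525858879), 14.521376609802246)
knob 65 [ 0.57224861 -0.12812608  0.0703762 ]
plate 192 ((0.510541558265686, 0.0627496987581253), (0.11630167067050934, 0.2799086570739746), 16.199573516845703)
books 1186 ((0.5036386847496033, 0.09434985369443893), (0.11550296097993851, 0.1622612625360489), 13.446562767028809) 0.1701722187559997
```

View pics/sidecrop.png

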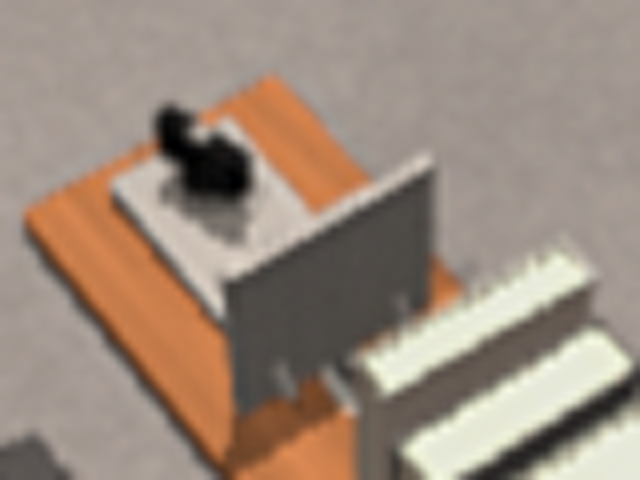

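Run:
```python
from h import *
a=np.radians(14.5);R=np.array([[np.cos(a),-np.sin(a)],[np.sin(a),np.cos(a)]]);o=np.array([.5323,-.0081])
for n in("scene","side"):
    c=dict(np.load(n+".npz"));W=world(c);f=c["frame"].astype(int)
    Q=W.copy();Q[...,:2]=(W[...,:2]-o)@R
    x,y,z=Q[...,0],Q[...,1],Q[...,2]
    inr=(abs(x)<.08)&(y>-.22)&(y<.2)
    p=inr&(y<-.0)&(z>.06)&(z<.136)&(abs(f[...,0]-f[...,2])<25)&(f.max(-1)>60)
    print(n,"plate y,x,z pct",[np.percentile(v[p],[2,25,50,75,98]).round(3) for v in (y,x,z)],p.sum())
    k=inr&(y<-.06)&(z>.04)&(z<.085)&(f.max(-1)<60)
    print("knob",[np.percentile(v[k],[2,25,50,75,98]).round(3) for v in (x,y,z)],k.sum())
    kk=inr&(y<-.09)&(z>.070)&(z<.085)
    print("knobtop",cv2.minAreaRect(Q[kk][:,:2].astype(np.float32)),kk.sum())
    ft=inr&(y<-.06)&(z>.026)&(z<.036);print("foot",[np.percentile(v[ft],[2,50,98]).round(3) for v in (x,y,z)])
    b=inr&(z>.158)&(z<.175)
    hist,e=np.histogram(y[b],bins=np.arange(-.04,.2,.006));print(list(zip(e.round(3).tolist(),hist.tolist())))
```

```text
scene plate y,x,z pct [array([-0.165, -0.07 , -0.068, -0.067, -0.064]), array([-0.054, -0.027,  0.   ,  0.026,  0.051]), array([0.062, 0.079, 0.098, 0.117, 0.132])] 725
knob [array([-0.002,  0.004,  0.007,  0.01 ,  0.011]), array([-0.196, -0.192, -0.182, -0.17 , -0.156]), array([0.043, 0.054, 0.065, 0.074, 0.079])] 82
knobtop ((-0.0012856139801442623, -0.1715802550315857), (0.013807619921863079, 0.052109476178884506), 16.65204620361328) 69
foot [array([-0.035,  0.005,  0.035]), array([-0.206, -0.135, -0.067]), array([0.027, 0.031, 0.035])]
[(-0.04, 0), (-0.034, 0), (-0.028, 0), (-0.022, 0), (-0.016, 0), (-0.01, 0), (-0.004, 0), (0.002, 0), (0.008, 0), (0.014, 4), (0.02, 74), (0.026, 22), (0.032, 27), (0.038, 47), (0.044, 27), (0.05, 0), (0.056, 15), (0.062, 67), (0.068, 19), (0.074, 34), (0.08, 27), (0.086, 38), (0.092, 29), (0.098, 5), (0.104, 63), (0.11, 13), (0.116, 25), (0.122, 34), (0.128, 30), (0.134, 29), (0.14, 40), (0.146, 0), (0.152, 53), (0.158, 24), (0.164, 26), (0.17, 24), (0.176, 40), (0.182, 12), (0.188, 0)]
side plate y,x,z pct [array([-0.167, -0.059, -0.058, -0.057, 
[... 276 characters left out ...]
401745319366455, -0.16587607562541962), (0.015727613121271133, 0.050278011709451675), 18.466196060180664) 50
foot [array([-0.035,  0.012,  0.034]), array([-0.199, -0.151, -0.111]), array([0.027, 0.03 , 0.035])]
[(-0.04, 0), (-0.034, 0), (-0.028, 0), (-0.022, 0), (-0.016, 0), (-0.01, 0), (-0.004, 0), (0.002, 0), (0.008, 0), (0.014, 0), (0.02, 4), (0.026, 60), (0.032, 41), (0.038, 48), (0.044, 49), (0.05, 2), (0.056, 0), (0.062, 15), (0.068, 59), (0.074, 51), (0.08, 45), (0.086, 57), (0.092, 47), (0.098, 9), (0.104, 6), (0.11, 59), (0.116, 59), (0.122, 51), (0.128, 55), (0.134, 48), (0.14, 55), (0.146, 18), (0.152, 3), (0.158, 58), (0.164, 54), (0.17, 55), (0.176, 51), (0.182, 51), (0.188, 0)]
```

>>> {"op": "send_rows", "data": {"rows": [{"roll":7},{"roll":7},{"roll":7},{"roll":7},{"roll":7},{"roll":7},{"dx":-20},{"dx":-32},{"dx":-32},{"dx":-32},{"dx":-32},{"dx":-32}]}}

```text
invalid input at $.rows[0]: expected keys dx, dy, dz, roll, jaw
```

>>> {"op": "send_rows", "data": {"rows": [{"dx":-32},{"dx":-32},{"dx":-32},{"dx":-32},{"dx":-32},{"dx":-32},{"dx":-32},{"dx":-32},{"dx":-32},{"dx":-32},{"dx":-32},{"dx":-32}]}}

```text
invalid input at $.rows[0]: expected keys dx, dy, dz, roll, jaw
```

>>> {"op": "send_rows", "data": {"rows": [{"dx":0,"dy":0,"dz":0,"roll":7,"jaw":-1},{"dx":0,"dy":0,"dz":0,"roll":7,"jaw":-1},{"dx":0,"dy":0,"dz":0,"roll":7,"jaw":-1},{"dx":0,"dy":0,"dz":0,"roll":7,"jaw":-1},{"dx":0,"dy":0,"dz":0,"roll":7,"jaw":-1},{"dx":0,"dy":0,"dz":0,"roll":7,"jaw":-1},{"dx":-20,"dy":0,"dz":0,"roll":0,"jaw":-1},{"dx":-32,"dy":0,"dz":0,"roll":0,"jaw":-1},{"dx":-32,"dy":0,"dz":0,"roll":0,"jaw":-1},{"dx":-32,"dy":0,"dz":0,"roll":0,"jaw":-1},{"dx":-32,"dy":0,"dz":0,"roll":0,"jaw":-1},{"dx":-32,"dy":0,"dz":0,"roll":0,"jaw":-1}]}}

```text
time_s: 1.1
ee_pos: [0.2498, 0.3729, 0.2052]
eef_rot: [-3.141, 0.0, 2.123]
force: [0.7, 0.4, -0.6]
grip_width: 0.0941
grip_force: 0.0
```

>>> {"op": "send_rows", "data": {"rows": [{"dx":-32,"dy":0,"dz":0,"roll":0,"jaw":-1},{"dx":-32,"dy":0,"dz":0,"roll":0,"jaw":-1},{"dx":-32,"dy":0,"dz":0,"roll":0,"jaw":-1},{"dx":-32,"dy":0,"dz":0,"roll":0,"jaw":-1},{"dx":-32,"dy":0,"dz":0,"roll":0,"jaw":-1},{"dx":-32,"dy":0,"dz":0,"roll":0,"jaw":-1},{"dx":-32,"dy":0,"dz":0,"roll":0,"jaw":-1},{"dx":-32,"dy":0,"dz":0,"roll":0,"jaw":-1},{"dx":-32,"dy":0,"dz":0,"roll":0,"jaw":-1},{"dx":-32,"dy":0,"dz":0,"roll":0,"jaw":-1},{"dx":-32,"dy":0,"dz":0,"roll":0,"jaw":-1},{"dx":-32,"dy":0,"dz":0,"roll":0,"jaw":-1}]}}

```text
time_s: 2.1
ee_pos: [0.4512, 0.0458, 0.2053]
eef_rot: [-3.141, -0.0, 2.123]
force: [-0.5, 1.3, -0.2]
grip_width: 0.0941
grip_force: 0.0
```

>>> {"op": "send_rows", "data": {"rows": [{"dx":-31,"dy":-1,"dz":0,"roll":0,"jaw":-1},{"dx":-31,"dy":-1,"dz":0,"roll":0,"jaw":-1},{"dx":-31,"dy":-1,"dz":0,"roll":0,"jaw":-1},{"dx":-31,"dy":-1,"dz":0,"roll":0,"jaw":-1},{"dx":-31,"dy":-1,"dz":0,"roll":0,"jaw":-1},{"dx":-31,"dy":-1,"dz":0,"roll":0,"jaw":-1},{"dx":-31,"dy":-1,"dz":0,"roll":0,"jaw":-1},{"dx":-31,"dy":-1,"dz":0,"roll":0,"jaw":-1},{"dx":0,"dy":0,"dz":30,"roll":0,"jaw":-0.5},{"dx":0,"dy":0,"dz":30,"roll":0,"jaw":-0.5},{"dx":0,"dy":0,"dz":0,"roll":0,"jaw":-0.5}]}}

```text
time_s: 3.02
ee_pos: [0.5716, -0.1675, 0.1394]
eef_rot: [-3.136, -0.007, 2.122]
force: [-0.5, -0.1, -1.4]
grip_width: 0.0776
grip_force: 0.0
```

Run:
```python
from h import *
o=get_obs();print(o["ee_pos"],o["eef_rot"],o["qpos"],o["grip_width"])
c=camera("wrist");np.savez("wrist.npz",**c);print(c["camera_matrix"],c["rvec"],c["tvec"]);save("pics/w0.png",c)
```

```text
[ 0.57160219 -0.16750785  0.13940039] [-3.1358306  -0.00726636  2.1219665 ] [-3.46564412e-01  4.64442733e-01  1.45284762e+00  2.56340169e-05
  1.23357592e+00 -8.97764112e-01] 0.07758745339629432
[[297.31863964   0.         255.03470256]
 [  0.         297.31863964 189.82068554]
 [  0.           0.           1.        ]] [-2.76001098 -0.77920549 -0.10025803] [-0.39951173 -0.43348285  0.21006769]
```

View pics/w0.png

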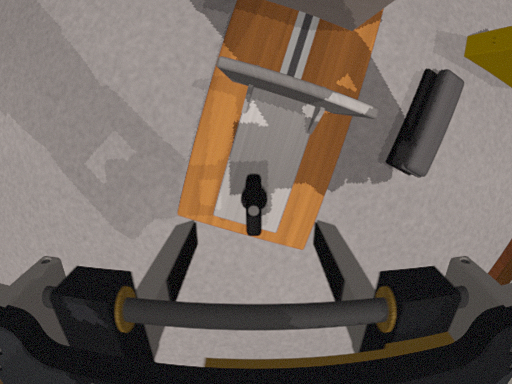

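The wrist view shows the knob bar from (253,177) to (254,233), upright in the image and midway between the fingers at columns 185 and 325, so the yaw is right.

Run:
```python
from h import *
c=dict(np.load("wrist.npz"));K=c["camera_matrix"];R=cv2.Rodrigues(c["rvec"])[0];t=c["tvec"].reshape(3)
def back(u,v,z0):
    d=np.array([u-K[0,2],v-K[1,2]])/K[0,0];r=np.linalg.norm(d);ray=np.r_[d/r*np.sin(r),np.cos(r)]
    C=-R.T@t;w=R.T@ray;return C+w*(z0-C[2])/w[2]
for p in((253,177),(254,233),(245,188),(263,188)):print(p,back(*p,.078))
W=np.array([(.5733,-.171,.078),(.5716,-.1675,.078)])
print(cv2.fisheye.projectPoints(W[None],c["rvec"],c["tvec"],K,np.zeros(4))[0])
```

```text
(253, 177) [ 0.55733316 -0.14741306  0.078     ]
(254, 233) [ 0.58463065 -0.19051076  0.078     ]
(245, 188) [ 0.55655002 -0.15908644  0.078     ]
(263, 188) [ 0.56947433 -0.1511397   0.078     ]
[[[254.57621249 209.14646372]
  [255.01438368 204.89908815]]]
```

>>> {"op": "send_rows", "data": {"rows": [{"dx":-1,"dy":0,"dz":24,"roll":0,"jaw":-0.5},{"dx":0,"dy":0,"dz":24,"roll":0,"jaw":-0.5},{"dx":0,"dy":0,"dz":24,"roll":0,"jaw":-0.5},{"dx":0,"dy":0,"dz":12,"roll":0,"jaw":-0.5},{"dx":0,"dy":0,"dz":0,"roll":0,"jaw":-0.5},{"dx":0,"dy":0,"dz":0,"roll":0,"jaw":-0.5},{"dx":0,"dy":0,"dz":0,"roll":0,"jaw":-0.5}]}}

```text
time_s: 3.65
ee_pos: [0.5755, -0.169, 0.0636]
eef_rot: [3.14, 0.002, 2.123]
force: [0.7, 0.4, -0.5]
grip_width: 0.0705
grip_force: 0.0
```

>>> {"op": "send_rows", "data": {"rows": [{"dx":0,"dy":-3,"dz":6,"roll":0,"jaw":-0.5},{"dx":0,"dy":0,"dz":7,"roll":0,"jaw":-0.5},{"dx":0,"dy":0,"dz":0,"roll":0,"jaw":-0.5},{"dx":0,"dy":0,"dz":0,"roll":0,"jaw":1},{"dx":0,"dy":0,"dz":0,"roll":0,"jaw":1},{"dx":0,"dy":0,"dz":0,"roll":0,"jaw":1},{"dx":0,"dy":0,"dz":0,"roll":0,"jaw":1},{"dx":0,"dy":0,"dz":0,"roll":0,"jaw":1},{"dx":0,"dy":0,"dz":0,"roll":0,"jaw":1},{"dx":0,"dy":0,"dz":0,"roll":0,"jaw":1}], "force": 35}}

```text
time_s: 4.48
ee_pos: [0.572, -0.1704, 0.0485]
eef_rot: [3.142, 0.0, 2.123]
force: [-0.2, -0.5, 0.7]
grip_width: 0.0272
grip_force: 0.0
```

>>> {"op": "send_rows", "data": {"rows": [{"dx":0,"dy":0,"dz":0,"roll":0,"jaw":1},{"dx":0,"dy":0,"dz":0,"roll":0,"jaw":1},{"dx":0,"dy":0,"dz":0,"roll":0,"jaw":1},{"dx":0,"dy":0,"dz":0,"roll":0,"jaw":1}]}}

```text
time_s: 4.82
ee_pos: [0.5713, -0.1706, 0.0484]
eef_rot: [-3.14, -0.001, 2.123]
force: [-5.3, -2.0, 2.6]
grip_width: 0.0138
grip_force: 35.0
```

>>> {"op": "send_rows", "data": {"rows": [{"dx":0,"dy":-0.7,"dz":0,"roll":-5,"jaw":1},{"dx":0,"dy":0,"dz":0,"roll":-5,"jaw":1},{"dx":0,"dy":0,"dz":0,"roll":-5,"jaw":1},{"dx":0,"dy":0,"dz":0,"roll":-5,"jaw":1},{"dx":0,"dy":0,"dz":0,"roll":-5,"jaw":1},{"dx":0,"dy":0,"dz":0,"roll":-5,"jaw":1},{"dx":0,"dy":0,"dz":0,"roll":-5,"jaw":1},{"dx":0,"dy":0,"dz":0,"roll":-5,"jaw":1},{"dx":0,"dy":0,"dz":0,"roll":-5,"jaw":1},{"dx":0,"dy":0,"dz":0,"roll":-5,"jaw":1},{"dx":0,"dy":0,"dz":0,"roll":-5,"jaw":1},{"dx":0,"dy":0,"dz":0,"roll":-5,"jaw":1}]}}

```text
time_s: 5.82
ee_pos: [0.5695, -0.1716, 0.0484]
eef_rot: [-3.141, -0.004, -3.109]
force: [-15.4, -6.2, 8.5]
grip_width: 0.0138
grip_force: 35.0
```

>>> {"op": "send_rows", "data": {"rows": [{"dx":0,"dy":0,"dz":0,"roll":0,"jaw":1},{"dx":0,"dy":0,"dz":0,"roll":0,"jaw":1},{"dx":0,"dy":0,"dz":0,"roll":0,"jaw":1}]}}

```text
time_s: 6.07
ee_pos: [0.5695, -0.1716, 0.0484]
eef_rot: [-3.141, -0.005, -3.113]
force: [-15.6, -5.7, 7.9]
grip_width: 0.0137
grip_force: 35.0
```

Run:
```python
from h import *
o=get_obs();print(o["moment"],o["qpos"])
c=camera("wrist");save("pics/w1.png",c)
```

```text
[-1.04815519  2.87593717  0.1126731 ] [-0.3532494   0.5678621   1.52824106 -0.00249963  1.04949769 -1.95104029]
```

View pics/w1.png

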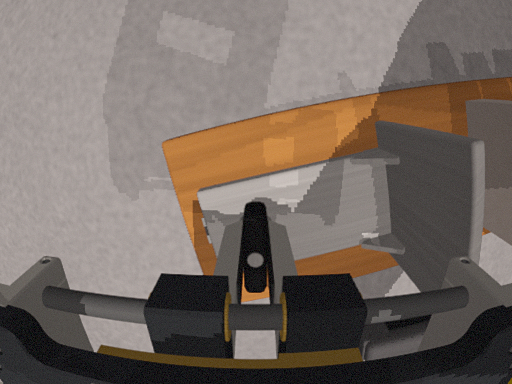

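The knob turned with the gripper and the bar now lies across the rack, from (255,205) to (255,290). Next I relieve the side load and slide.

>>> {"op": "send_rows", "data": {"rows": [{"dx":2,"dy":-0.5,"dz":0,"roll":0,"jaw":1},{"dx":0,"dy":0,"dz":0,"roll":0,"jaw":1},{"dx":0.7,"dy":3,"dz":0,"roll":0,"jaw":1},{"dx":1.1,"dy":5,"dz":0,"roll":0,"jaw":1},{"dx":1.1,"dy":5,"dz":0,"roll":0,"jaw":1}], "force": 50}}

```text
time_s: 6.53
ee_pos: [0.5657, -0.158, 0.0484]
eef_rot: [-3.141, -0.001, -3.113]
force: [-4.4, -2.8, 3.2]
grip_width: 0.0135
grip_force: 50.0
```

>>> {"op": "send_rows", "data": {"rows": [{"dx":1.2,"dy":5,"dz":0,"roll":0,"jaw":1},{"dx":1.2,"dy":5,"dz":0,"roll":0,"jaw":1},{"dx":1.1,"dy":5,"dz":0,"roll":0,"jaw":1},{"dx":1.1,"dy":5,"dz":0,"roll":0,"jaw":1},{"dx":1.1,"dy":5,"dz":0,"roll":0,"jaw":1},{"dx":1.1,"dy":5,"dz":0,"roll":0,"jaw":1},{"dx":1.1,"dy":5,"dz":0,"roll":0,"jaw":1},{"dx":1.1,"dy":5,"dz":0,"roll":0,"jaw":1},{"dx":1.1,"dy":5,"dz":0,"roll":0,"jaw":1},{"dx":1.1,"dy":5,"dz":0,"roll":0,"jaw":1},{"dx":1.1,"dy":5,"dz":0,"roll":0,"jaw":1},{"dx":0,"dy":0,"dz":0,"roll":0,"jaw":1}]}}

```text
time_s: 7.53
ee_pos: [0.5511, -0.1026, 0.0484]
eef_rot: [3.141, -0.003, -3.112]
force: [-8.7, -0.7, 4.9]
grip_width: 0.0139
grip_force: 50.0
```

>>> {"op": "send_rows", "data": {"rows": [{"dx":1.2,"dy":2.5,"dz":0,"roll":0,"jaw":1},{"dx":0.9,"dy":2.5,"dz":0,"roll":0,"jaw":1},{"dx":0.6,"dy":2.5,"dz":0,"roll":0,"jaw":1},{"dx":0.6,"dy":2.5,"dz":0,"roll":0,"jaw":1},{"dx":0.6,"dy":2.5,"dz":0,"roll":0,"jaw":1},{"dx":0.6,"dy":2.5,"dz":0,"roll":0,"jaw":1},{"dx":0.6,"dy":2.5,"dz":0,"roll":0,"jaw":1},{"dx":0.6,"dy":2.5,"dz":0,"roll":0,"jaw":1},{"dx":0.6,"dy":2.5,"dz":0,"roll":0,"jaw":1},{"dx":0.6,"dy":2.5,"dz":0,"roll":0,"jaw":1},{"dx":0.6,"dy":2.5,"dz":0,"roll":0,"jaw":1},{"dx":0.6,"dy":2.5,"dz":0,"roll":0,"jaw":1}]}}

```text
time_s: 8.53
ee_pos: [0.5433, -0.0738, 0.0484]
eef_rot: [-3.142, 0.0, -3.113]
force: [-2.2, -5.1, 0.1]
grip_width: 0.0134
grip_force: 50.0
```

>>> {"op": "send_rows", "data": {"rows": [{"dx":0.7,"dy":2.5,"dz":0,"roll":0,"jaw":1},{"dx":0.7,"dy":2.5,"dz":0,"roll":0,"jaw":1},{"dx":0.6,"dy":2.5,"dz":0,"roll":0,"jaw":1},{"dx":0.6,"dy":2.5,"dz":0,"roll":0,"jaw":1},{"dx":0.6,"dy":2.5,"dz":0,"roll":0,"jaw":1},{"dx":0.6,"dy":2.5,"dz":0,"roll":0,"jaw":1},{"dx":0.6,"dy":2.5,"dz":0,"roll":0,"jaw":1},{"dx":0.6,"dy":2.5,"dz":0,"roll":0,"jaw":1},{"dx":0.6,"dy":2.5,"dz":0,"roll":0,"jaw":1}]}}

```text
time_s: 9.28
ee_pos: [0.5374, -0.0516, 0.0485]
eef_rot: [-3.141, 0.001, -3.113]
force: [2.1, -5.1, -2.6]
grip_width: 0.0136
grip_force: 50.0
```

Run:
```python
from h import *
o=get_obs();print(o["force"],o["moment"],o["ee_pos"])
c=camera("side");np.savez("side2.npz",**c)
cv2.imwrite("pics/side2.png",cv2.resize(c["frame"][150:270,195:315,::-1],None,fx=5,fy=5,interpolation=cv2.INTER_CUBIC))
```

```text
[ 2.14067423 -5.09992485 -2.63695738] [-0.99235708 -0.49081475  0.05406274] [ 0.53735185 -0.05158883  0.04848048]
```

View pics/side2.png

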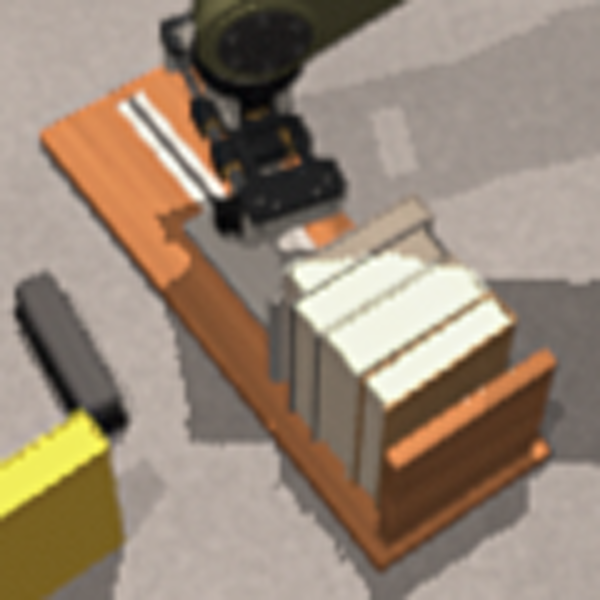

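The side view shows the four books standing upright and gathered against the bookend, with a gap of about 20 mm left to the fixed end at (390,450).

>>> {"op": "send_rows", "data": {"rows": [{"dx":0.3,"dy":2,"dz":0,"roll":0,"jaw":1},{"dx":0.3,"dy":2,"dz":0,"roll":0,"jaw":1},{"dx":0.4,"dy":2,"dz":0,"roll":0,"jaw":1},{"dx":0.4,"dy":2,"dz":0,"roll":0,"jaw":1},{"dx":0.5,"dy":2,"dz":0,"roll":0,"jaw":1},{"dx":0.4,"dy":2,"dz":0,"roll":0,"jaw":1},{"dx":0.4,"dy":2,"dz":0,"roll":0,"jaw":1},{"dx":0.2,"dy":1,"dz":0,"roll":0,"jaw":1},{"dx":0,"dy":0,"dz":0,"roll":0,"jaw":1}]}}

```text
time_s: 10.08
ee_pos: [0.5336, -0.037, 0.0485]
eef_rot: [-3.141, -0.0, -3.113]
force: [-1.5, -7.3, -0.3]
grip_width: 0.0133
grip_force: 50.0
```

Travel so far is about 139.5 mm, so I creep until the force rises.

>>> {"op": "send_rows", "data": {"rows": [{"dx":0.2,"dy":1,"dz":0,"roll":0,"jaw":1},{"dx":0.2,"dy":1,"dz":0,"roll":0,"jaw":1},{"dx":0.2,"dy":1,"dz":0,"roll":0,"jaw":1},{"dx":0,"dy":0,"dz":0,"roll":0,"jaw":1}]}}

```text
time_s: 10.42
ee_pos: [0.533, -0.0351, 0.0485]
eef_rot: [-3.139, -0.0, -3.113]
force: [1.3, -15.4, -1.3]
grip_width: 0.0137
grip_force: 50.0
```

>>> {"op": "send_rows", "data": {"rows": [{"dx":0.2,"dy":1,"dz":0,"roll":0,"jaw":1},{"dx":0.2,"dy":1,"dz":0,"roll":0,"jaw":1},{"dx":0,"dy":0,"dz":0,"roll":0,"jaw":1}]}}

```text
time_s: 10.67
ee_pos: [0.533, -0.0349, 0.0485]
eef_rot: [-3.136, 0.001, -3.113]
force: [2.8, -30.0, -5.8]
grip_width: 0.0137
grip_force: 50.0
```

The row is jammed snug: force rises to 30 N with no motion. Now I tighten, about 66° clockwise.

>>> {"op": "send_rows", "data": {"rows": [{"dx":0,"dy":-0.8,"dz":0,"roll":5.5,"jaw":1},{"dx":0,"dy":0,"dz":0,"roll":5.5,"jaw":1},{"dx":0,"dy":0,"dz":0,"roll":5.5,"jaw":1},{"dx":0,"dy":0,"dz":0,"roll":5.5,"jaw":1},{"dx":0,"dy":0,"dz":0,"roll":5.5,"jaw":1},{"dx":0,"dy":0,"dz":0,"roll":5.5,"jaw":1},{"dx":0,"dy":0,"dz":0,"roll":5.5,"jaw":1},{"dx":0,"dy":0,"dz":0,"roll":5.5,"jaw":1},{"dx":0,"dy":0,"dz":0,"roll":5.5,"jaw":1},{"dx":0,"dy":0,"dz":0,"roll":5.5,"jaw":1},{"dx":0,"dy":0,"dz":0,"roll":5.5,"jaw":1},{"dx":0,"dy":0,"dz":0,"roll":5.5,"jaw":1}]}}

```text
time_s: 11.67
ee_pos: [0.5346, -0.0323, 0.0486]
eef_rot: [3.137, 0.002, 2.013]
force: [18.1, -0.7, -12.5]
grip_width: 0.0134
grip_force: 50.0
```

Run:
```python
from h import *
o=get_obs();print(o["force"],o["moment"],o["ee_pos"],o["eef_rot"])
```

```text
[ 18.0620558   -0.68100845 -12.4808676 ] [-0.23117423 -3.37077278  0.17032992] [ 0.53460061 -0.03230457  0.04856725] [3.13692881e+00 1.97143586e-03 2.01323385e+00]
```

>>> {"op": "send_rows", "data": {"rows": [{"dx":0,"dy":1,"dz":0,"roll":3,"jaw":1},{"dx":0,"dy":1,"dz":0,"roll":0,"jaw":1},{"dx":0,"dy":0,"dz":0,"roll":0,"jaw":1},{"dx":0,"dy":0,"dz":0,"roll":0,"jaw":-0.5},{"dx":0,"dy":0,"dz":0,"roll":0,"jaw":-0.5},{"dx":0,"dy":0,"dz":0,"roll":0,"jaw":-0.5},{"dx":0,"dy":0,"dz":0,"roll":0,"jaw":-0.5},{"dx":0,"dy":0,"dz":0,"roll":0,"jaw":-0.5},{"dx":0,"dy":0,"dz":0,"roll":0,"jaw":-0.5}]}}

```text
time_s: 12.42
ee_pos: [0.5344, -0.0316, 0.0484]
eef_rot: [-3.142, -0.0, 1.966]
force: [1.1, 0.1, -0.2]
grip_width: 0.0503
grip_force: 0.0
```

>>> {"op": "send_rows", "data": {"rows": [{"dx":0,"dy":0,"dz":-20,"roll":0,"jaw":-0.5},{"dx":0,"dy":0,"dz":-30,"roll":0,"jaw":-0.5},{"dx":0,"dy":0,"dz":-30,"roll":0,"jaw":-0.5},{"dx":0,"dy":0,"dz":-30,"roll":0,"jaw":-0.5},{"dx":-30,"dy":0,"dz":-30,"roll":0,"jaw":-0.5},{"dx":-30,"dy":0,"dz":-10,"roll":0,"jaw":-0.5},{"dx":-30,"dy":0,"dz":0,"roll":0,"jaw":-0.5},{"dx":-30,"dy":0,"dz":0,"roll":0,"jaw":-0.5},{"dx":0,"dy":0,"dz":0,"roll":0,"jaw":-0.5},{"dx":0,"dy":0,"dz":0,"roll":0,"jaw":-0.5}]}}

```text
time_s: 13.25
ee_pos: [0.5804, -0.143, 0.1973]
eef_rot: [-3.141, -0.001, 1.964]
force: [0.6, 0.7, 0.1]
grip_width: 0.0703
grip_force: 0.0
```

Run:
```python
from h import *
o0=np.array([.5323,-.0081]);a=np.radians(14.5);R=np.array([[np.cos(a),-np.sin(a)],[np.sin(a),np.cos(a)]])
for n in("side","scene"):
    c=camera(n);W=world(c);Q=W.copy();Q[...,:2]=(W[...,:2]-o0)@R;x,y,z=np.moveaxis(Q,-1,0);f=c["frame"].astype(int)
    k=(abs(x)<.04)&(y>-.08)&(y<.02)&(z>.068)&(z<.085);r=cv2.minAreaRect(Q[k][:,:2].astype(np.float32));print(n,k.sum(),r)
    p=(abs(x)<.053)&(y>.02)&(y<.12)&(z>.07)&(z<.125);print(np.percentile(y[p],[25,50,75]) if p.any() else 0)
    b=(abs(x)<.08)&(y>.03)&(y<.2)&(z>.158)&(z<.176);print([np.percentile(v[b],[2,50,98]).round(3) for v in(x,y,z)])
    if n=="side": cv2.imwrite("pics/side3.png",cv2.resize(c["frame"][150:270,195:315,::-1],None,fx=5,fy=5,interpolation=cv2.INTER_CUBIC))
```

```text
side 56 ((-0.00021714810281991959, -0.023315146565437317), (0.014530722051858902, 0.050631117075681686), 1.7500412464141846)
[0.08496211 0.08713127 0.10993524]
[array([-0.056, -0.003,  0.049]), array([0.087, 0.144, 0.199]), array([0.159, 0.163, 0.168])]
scene 59 ((-0.002660585567355156, -0.026868434622883797), (0.014374658465385437, 0.0551629438996315), 8.753171920776367)
[0.07341353 0.07514645 0.07706171]
[array([-0.047,  0.008,  0.05 ]), array([0.081, 0.137, 0.196]), array([0.159, 0.164, 0.168])]
```

View pics/side3.png

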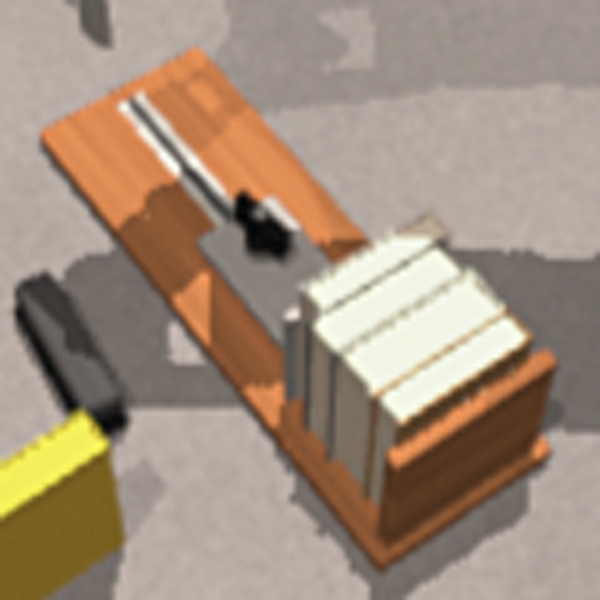

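The knob lies almost along the rack (over 1.38 rad). The bookend moved about 144 mm, and the books stand upright against the fixed end with no gap visible. The gripper is clear.

```bash
python3 -c "
from station import *
print(hand_in())"
```

```text
the job is handed in; nothing more can be done
None
```

I freed the clamp, slid the bookend about 144 mm until the four books jammed snug and upright against the fixed end, and tightened the knob to roughly 1.4 rad. The job is handed in, but `hand_in()` gave no verdict.

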